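Shut the salt cellar and push it home in the condiment rack

TASK

Put the salt away without picking it up: with your fingertips, push the swinging lid of the round wooden salt cellar fully shut, and slide the cellar along the worktop into the empty bay of the wooden condiment rack, over the cork pad, until it stands against the rack's back board. Do not lift, carry or tip the cellar, and leave the shaker and the spice jar in the other bays, the garlic and the glass where they stand.

Things in the scene. Friction and masses are not known exactly. Their poses are not given: they have to be found in the camera images.
- salt: Round wooden salt cellar, 70 mm diameter, 68 mm high with lid and knob, 0.32 to 0.56 kg, loose on the open worktop in front of the mini oven (not the similar closed one at the very back). Origin: centre of its underside; z up. The tub is 46 mm high, a flat lid lies on it. The lid's upright pivot pin is at x = +12, y = -28 mm in this frame. It slides on the worktop at 1.5 to 4 N.
- salt_lid (a joint): Angle of the cellar's lid about its upright pin, rad: 0 = fully shut (end stop, rim flush with the tub all round); grows counterclockwise seen from above as the lid swings open sideways, up to 1.92. It stays where left; 0.01 N m turns it; pushed slowly at the knob it swings and the cellar stays. Lid: a disc of 35 mm radius, 46 to 58 mm above the worktop, its centre 30 mm from the pin and over the tub's centre when shut.
- lid_knob (a point): Top of the lid's small round knob (14 mm diameter, from 58 to 68 mm above the worktop). It turns with the lid; with the lid shut it is at x = -12 mm, y = +18 mm in the cellar's frame.
- rack: Fixed wooden condiment rack on the worktop, right of the middle: a back board and four partitions that make three bays side by side, without a floor and open to the front. Origin: on the worktop, at the centre of the middle bay; x points into the bays, square to the back board; y along the board to the left; z up. Bay centres at y = -88, 0, +88 mm. The board's front face is at x = +36 mm.
- rack_front_left (a point): Front end of the rack's leftmost partition, 30 mm above the worktop; at x = -16, y = +132 mm in the rack's frame. Partitions are 8 mm thick, 44 mm high, with ends rounded at the top, and reach 52 mm out from the board; each bay is 80 mm wide between them. The board is 272 mm wide, 64 mm high.
- cork_pad: Flat round cork pad, 62 mm diameter, 1 mm thick (no step to slide over), lying in the empty bay; which bay is empty varies. Origin: its centre, 36 mm in front of the back board's face, midway between the partitions; axes as the rack's. The cellar standing against the board covers it.
- shaker: Glass salt shaker with a rounded grey top, 44 mm diameter, 90 mm high, loose, in one of the other bays. Origin: centre of its underside.
- spice_jar: Spice jar with a yellow cap, 42 mm diameter, 96 mm high, loose, in the remaining bay. Origin: centre of its underside.
- garlic: Garlic bulb, 56 mm, loose on the left part of the worktop. Origin: centre of its underside.
- glass: Clear drinking glass, 79 mm diameter, 90 mm high, loose on the left part of the worktop. Origin: centre of its underside.

How it is judged:
At the end, for the whole second after the job is handed in: The lid is shut (joint below 0.1 rad) and the cellar stands upright and still on the worktop in the bay with the cork pad, within about 5 mm of touching the back board (value of joint salt_lid below 0.1 rad and x of salt in the frame of cork_pad between -0.005 and 0.012 m and y of salt in the frame of cork_pad between -0.012 and 0.012 m and height (world z) of salt below 0.006 m and angle between salt's own z axis and vertical below 0.05 rad and linear speed of salt below 0.01 m/s).
It fails at once if the salt cellar is lifted (more than 10 mm) or carried (height (world z) of salt above 0.01 m).
It fails at once if the salt cellar is tipped by more than 15 degrees (angle between salt's own z axis and vertical above 0.26 rad).
It fails at once if the shaker is moved more than 20 mm or tipped (distance of shaker from where it was at the start of the episode above 0.02 m or angle between shaker's own z axis and vertical above 0.3 rad).
It fails at once if the spice jar is moved more than 20 mm or tipped (distance of spice_jar from where it was at the start of the episode above 0.02 m or angle between spice_jar's own z axis and vertical above 0.3 rad).
It fails at once if the garlic or the glass is moved more than 20 mm (distance of any of garlic, glass from where it was at the start of the episode above 0.02 m).
It also fails if it takes over 72 s, if anything falls off the work surface, if the arm or the gripper's body presses on something with over 40 N, if the wrist force passes 120 N, or if a joint passes its speed limit or range.

ROBOT

A 7-joint arm with a two-finger parallel gripper is mounted at the origin on a cart in front of the work surface, level with it; the furniture and walls round the work are solid. World frame = base frame: x ahead of the robot, y to its left, z up, the work surface at z = 0. Lengths are in m, angles in rad, forces in N, time in s.
With the tool pointing down it reaches from about 0.4 to 0.875 m from the base axis. Payload 19.3 kg.
Tool frame: the origin (TCP) lies between the finger pads; the fingertips stand 17 mm ahead of it and the grasp point (between the pads) lies 2 mm behind it (bot.tips_ahead is the z of the fingertips in the tool frame, in m); z points along the fingers, y is the direction in which the jaws open and shut (so a half turn about z gives the same grasp; the last joint's range is limited). The gripper opens to 85 mm and grips with 20 to 120 N. Pads are 22 mm wide; open, the fingers measure 114 mm over their backs; the gripper's body (76 mm by 85 mm) begins 54 mm behind the grasp point. The pads swing forward as they close: fully open they stand 13 mm farther back than shut.
Start: joints at [1.087, 0.521, -0.036, 1.599, 0.021, 1.021, -0.113], TCP at [0.251, -0.572, 0.248] pointing down, gripper open.
Joint ranges: [-2.91, 2.91], [-0.3, 2.13], [-1.5, 1.42], [0.17, 2.43], [-1.26, 4.41], [0.16, 1.93], [-2.52, 2.52]. Speed limits (rad/s): [1.89, 1.89, 2.39, 2.39, 3.01, 3.01, 3.01].

INTERFACE

Orientations are given as [roll, pitch, yaw] about the fixed x, y, z axes, in that order (R = Rz(yaw) Ry(pitch) Rx(roll)).
In Python, from workcell import telemetry, cams, job, bot gives the robot as it stands.
- The arm moves only by the tool arm_command, never from a script. Its argument "deltas" is a list of rows, each a list of 7 numbers: the opening, from -1 (shut) to 1 (fully open), so that 0 is half open, then the shift along the tool's x, y, z normalised to -1 to 1, where 1 is 150 mm, then the turn, a rotation vector about the tool's x, y, z normalised to -1 to 1, where 1 is 45 degrees. In form: [[hand, tx, ty, tz, rx, ry, rz], ...]. A call has 1 to 8 rows; each row is the pose to reach, as a shift and turn from the pose commanded when the call began, along the tool's axes at that moment; what a row does not reach only later rows make up. A row lasts 1/8 s, in which the tool goes at most 62.5 mm and 10.7 degrees, less where a joint would pass 70% of its speed; a pose out of reach is approached as far as the arm can. A call with a number of a shift or a turn outside -1 to 1 is refused whole. A call with a gripper value outside its range is refused whole. The fingers move at their own pace and stop on an object; "newtons" is the grip in N (left out, the last holds). Time passes only in rows, so rows that repeat a pose let the fingers close. It gives the time, the measured TCP pose, the force and the opening at its end, in the units of the state.
- telemetry.observe(): the state, without advancing time (a new reading comes with each control period).
- cams.grab_frame(name): name is "scene" or "top" or "wrist"; returns the picture (400x640x3 uint8, blue, green, red); there is no depth.
- cams.get_calibration(name): a dict with "fx", "fy", "cx", "cy" (pixels), "k1" (the pictures are not rectified: a ray, as slopes to the right and down, at radius r is drawn at 1 + k1 r^2 times it, then the intrinsics apply), "R" (3x3) and "t" (3): a world point X has camera coordinates R X + t. Camera axes: x right, y down, z forward; pixel columns grow to the right and rows downward; lengths in m; the calibration is good to about 2 mm. A picture is of the moment at which its call begins: read the wrist's pose just before it. get_calibration takes no time and is no camera call; for the wrist camera it gives the pose at the moment of the call.
- job.job_done(): hands the job in, once; it reports no verdict.
The state is a dict: "clock": time; "qpos": joint angles; "qd": joint speeds; "joint_efforts": joint torques, N m; "position": TCP position; "tool_rot": TCP orientation; "force": force on the tool from outside, world axes, zero at the start; "moment": the same for the moment, N m; "grip_width": finger opening in m.
Only numpy, scipy, OpenCV 4.12 (cv2) and the standard library are available. Lean on these libraries where they do the work, as an engineer would, in place of code of your own. Each camera call takes 0.05 s, during which the arm holds its last target.

## Working session

There is one attempt and no reset: what is moved stays moved. The work goes in short steps, Python scripts to look and compute and a tool call to move; the robot and the scene stay as the last step left them, time stands still between calls to the robot, and variables do not carry over. Pictures are saved under pics/ and viewed, and the job is handed in when it is done.

Besides the shell and the picture viewer there is one more tool, called after ">>>" as name(argument=value, ...) on one line, values as JSON. arm_command: Moves the arm, as the interface text tells. Its arguments: {"type":"object","properties":{"deltas":{"type":"array","items":{"type":"array","items":{"type":"number"}}},"newtons":{"type":"number"}},"required":["deltas"]}

```bash
mkdir -p pics; ls
python3 - <<'E'
from workcell import telemetry, cams, job, bot
import cv2
print(telemetry.observe(), bot.tips_ahead)
for n in ("scene","top"):
    cv2.imwrite(f"pics/{n}0.png",cams.grab_frame(n)); print(cams.get_calibration(n))
E
```

```text
pics
{'clock': 0.0, 'qpos': array([ 1.08680733,  0.52202778, -0.03635045,  1.59998139,  0.02120977,
        1.02112186, -0.11279089]), 'qd': array([ 1.16096867e-03,  1.32696248e-03,  3.44641422e-04,  4.63832849e-04,
        6.36600262e-05, -1.20284318e-03, -1.05999657e-03]), 'joint_efforts': array([-1.07232307e-03, -9.27120137e+01,  1.97946198e+00, -3.69941032e+01,
        1.77650439e-02,  8.01346963e-03, -5.44800173e-05]), 'position': array([ 0.2511514 , -0.5719738 ,  0.24772643]), 'tool_rot': array([-3.14044239e+00,  7.95293393e-05,  4.13812789e-01]), 'force': array([ 0.322265  , -0.3102687 , -0.36176509]), 'moment': array([ 0.02702482,  0.02509375, -0.00641405]), 'grip_width': 0.08542038962409362} 0.017
{'fx': 484.61815341896863, 'fy': 484.61815341896863, 'cx': 321.1449765004643, 'cy': 204.1979891859697, 'k1': -0.1261073068481602, 'R': array([[ 0.63528753, -0.7721251 , -0.015251  ],
       [-0.309706  , -0.23662934, -0.92091734],
       [ 0.70745456,  0.58977063, -0.38945945]]), 't': array([-0.33983274,  0.23502949,  1.26657806])}
{'fx': 459.78562428320987, 'fy': 459.78562428320987, 'cx': 325.60172375802705, 'cy': 196.1464117659438, 'k1': -0.056425580614043055, 'R': array([[ 0.02510733, -0.99959024,  0.01374666],
       [-0.98584626, -0.02703753, -0.16545731],
       [ 0.16576118, -0.0093979 , -0.98612114]]), 't': array([-0.02853128,  0.51844556,  1.14373917])}
```

View pics/scene0.png

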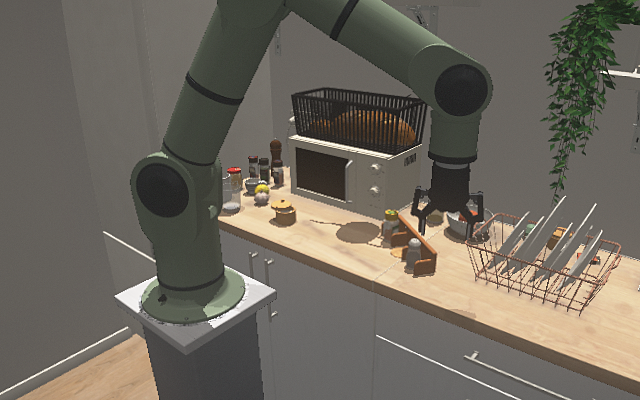

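View pics/top0.png

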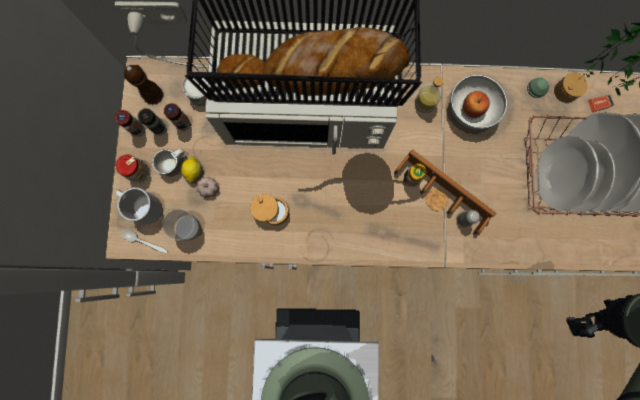

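The top view shows the cellar near (270,209) with its lid swung open to the left. The rack runs from (408,155) to (490,215), and the cork pad is in the middle bay at (437,200). I'll enlarge both areas.

```bash
python3 - <<'E'
import cv2
a=cv2.imread("pics/top0.png")
cv2.imwrite("pics/c1.png",cv2.resize(a[180:240,235:305],None,fx=10,fy=10,interpolation=cv2.INTER_CUBIC))
cv2.imwrite("pics/c2.png",cv2.resize(a[140:240,385:505],None,fx=6,fy=6,interpolation=cv2.INTER_CUBIC))
E
cat > h.py <<'E'
import numpy as np, cv2
from workcell import telemetry, cams, job, bot
def pix2w(cal,u,v,z):
    x,y=(u-cal['cx'])/cal['fx'],(v-cal['cy'])/cal['fy']
    rd=np.hypot(x,y); r=rd
    for _ in range(30): r=rd/(1+cal['k1']*r*r)
    s=r/rd if rd>0 else 1
    d=cal['R'].T@np.array([x*s,y*s,1]); c=-cal['R'].T@cal['t']
    return c+d*(z-c[2])/d[2]
def w2pix(cal,X):
    p=cal['R']@np.asarray(X)+cal['t']; x,y=p[0]/p[2],p[1]/p[2]; f=1+cal['k1']*(x*x+y*y)
    return np.array([cal['cx']+cal['fx']*x*f,cal['cy']+cal['fy']*y*f])
E
```

```text
(no output)
```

View pics/c1.png

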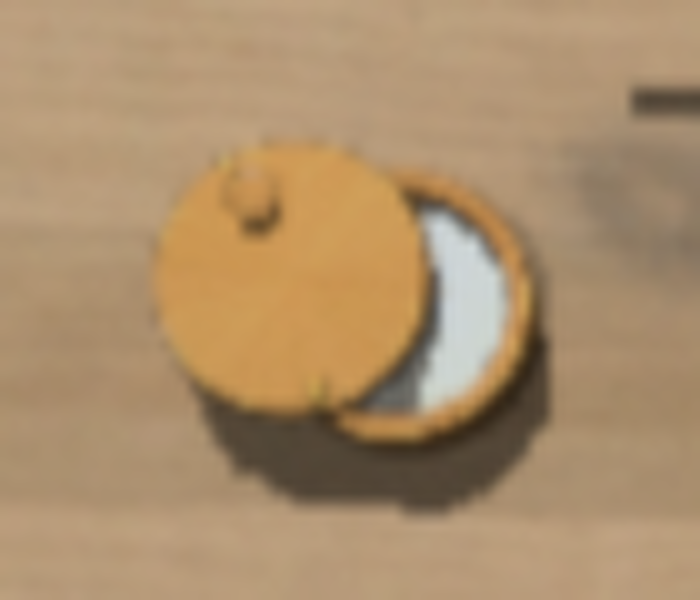

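View pics/c2.png

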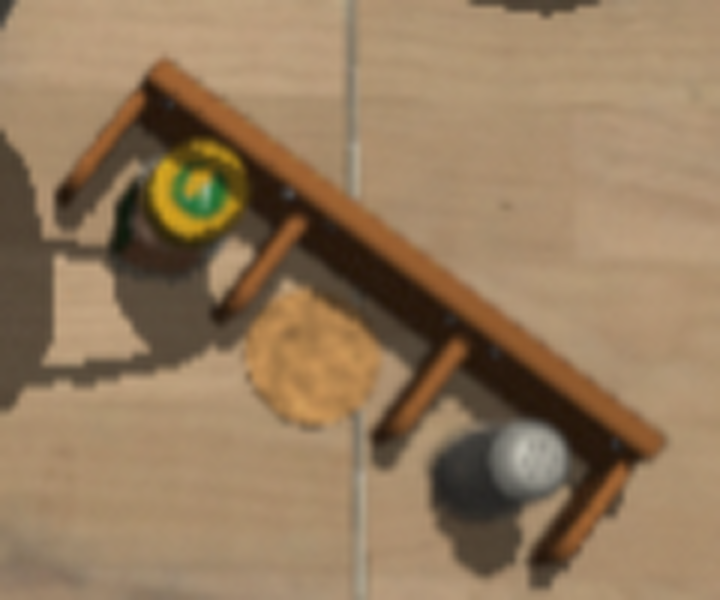

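Run:
```python
from h import *
c=cams.get_calibration('top')
def C1(u,v,z): return pix2w(c,(u+.5)/10-.5+235,(v+.5)/10-.5+180,z)
def C2(u,v,z): return pix2w(c,(u+.5)/6-.5+385,(v+.5)/6-.5+140,z)
L=C1(292,277,.058);T=C1(400,306,.046);K=C1(250,190,.068);P=C1(318,388,.058)
print("lid",L,"tub",T,"knob",K,"pin",P,np.linalg.norm(L-P),np.linalg.norm(T[:2]-P[:2]),np.linalg.norm(L[:2]-K[:2]))
pad=C2(313,358,.001); 
fl=C2(148,80,.064);fr=C2(643,460,.064); bl=C2(165,58,.064);br=C2(665,440,.064)
print("pad",pad,"front",fl,fr,np.linalg.norm(fl-fr),"back",bl,br,np.linalg.norm(bl-br))
for a,b in((fl,fr),(bl,br)):
    d=(a-b)[:2]; print("yaw",np.arctan2(d[1],d[0])-np.pi/2)   # y axis of rack
    y=d/np.linalg.norm(d); x=np.array([y[1],-y[0]]); print("x",x,"dist pad->face",(fl[:2]-pad[:2])@x, (bl[:2]-pad[:2])@x, (fl[:2]-pad[:2])@y,(fr[:2]-pad[:2])@y)
    for p in((62,192),(218,310),(380,432),(545,552)):
        q=C2(*p,.036)[:2]-pad[:2]; print(q@x,q@y)
for p in((533,455),(200,188)): print(C2(*p,.093))
```

```text
lid [0.48369848 0.14140631 0.058     ] tub [0.47863872 0.1149099  0.046     ] knob [0.50416112 0.15179295 0.068     ] pin [0.45557053 0.1335101  0.058     ] 0.029215268098797313 0.029632908401684633 0.022947806382776912
pad [ 0.52587599 -0.3144716   0.001     ] front [ 0.63498725 -0.22845447  0.064     ] [ 0.47520402 -0.43956964  0.064     ] 0.2647646044450262 back [ 0.64503221 -0.23592019  0.064     ] [ 0.48402453 -0.44941405  0.064     ] 0.26740063830300775
yaw -0.647872876545332
x [ 0.7973693  -0.60349167] dist pad->face 0.035091346979661354 0.04760638465781561 0.13443516325977958 -0.13032944118524661
-0.01995739585058677 0.1338990103865104
-0.019124712565564722 0.048812656973739856
-0.01797616925905641 -0.03860308032883909
-0.015207401593171464 -0.12591129643502755
yaw -0.6461556350304054
x [ 0.79840447 -0.6021215 ] dist pad->face 0.03532215276886658 0.04783735936612894 0.13437470475243257 -0.13038950930807996
-0.01972742959779542 0.1339330846097702
-0.019040861287151798 0.048845426735723244
-0.018042433533498294 -0.03857215400122664
-0.015423599169650873 -0.12588499601548755
[ 0.47226796 -0.38228929  0.093     ]
[ 0.58118656 -0.24435825  0.093     ]
```

```bash
cat >> h.py <<'E'
from scipy.spatial.transform import Rotation as Ro
def go(x,y,z,yaw=None,p=None,rot=None):
    """normalised tool-frame shift/turn from the current pose to a tool-down pose"""
    s=telemetry.observe()
    p=s['position'] if p is None else np.asarray(p); R=Ro.from_euler('xyz',s['tool_rot'] if rot is None else rot)
    Rt=Ro.from_euler('xyz',[np.pi,0,s['tool_rot'][2] if yaw is None else np.radians(yaw)])
    sh=R.inv().apply(np.array([x,y,z])-p)/.15; tn=(R.inv()*Rt).as_rotvec()/(np.pi/4)
    m=max(1,abs(sh).max(),abs(tn).max())
    print("shift",sh.round(3),"turn",tn.round(3),"calls",m.round(2))
E
python3 -c "
from h import *
go(.5,-.1,.24,100); go(.502,.22,.24,100)
c=cams.get_calibration('top')
for p in ((207,187),(186,228)): print(pix2w(c,*p,.03))"
```

```text
shift [ 2.784 -2.214  0.054] turn [-1.000e-03 -1.000e-03 -1.695e+00] calls 2.78
shift [ 3.654 -4.162  0.056] turn [-1.000e-03 -1.000e-03 -1.695e+00] calls 4.16
[0.53704184 0.29631017 0.03      ]
[0.42791447 0.3436023  0.03      ]
```

>>> arm_command(deltas=[[-1,0.93,-0.74,0,0,0,0],[-1,0.93,-0.74,0,0,0,0],[-1,0.93,-0.74,0,0,0,0],[-1,0.93,-0.74,0,0,0,0]])

```text
clock: 0.6
position: [0.3365, -0.4112, 0.2484]
tool_rot: [-3.141, -0.001, 0.419]
force: [-0.1, -0.9, 0.8]
grip_width: 0.0118
```

>>> arm_command(deltas=[[-1,0.93,-0.74,0,0,0,0],[-1,0.93,-0.74,0,0,0,0],[-1,0.93,-0.74,0,0,0,0],[-1,0.93,-0.74,0,0,0,0]])

```text
clock: 1.1
position: [0.4191, -0.254, 0.2483]
tool_rot: [-3.141, -0.001, 0.419]
force: [0.2, -0.7, 0.0]
grip_width: 0.0002
```

>>> arm_command(deltas=[[-1,0.93,-0.74,0,0,0,-0.85],[-1,0.93,-0.74,0,0,0,-0.85],[-1,0.93,-0.74,0,0,0,-0.85],[-1,0.93,-0.74,0,0,0,-0.85],[-1,0.93,-0.74,0,0,0,-0.85]])

```text
clock: 1.72
position: [0.5004, -0.1002, 0.248]
tool_rot: [-3.141, 0.0, 1.08]
force: [0.3, -0.5, 0.1]
grip_width: -0.0
```

>>> arm_command(deltas=[[-1,0,0,0,0,0,-0.84],[-1,0,0,0,0,0,-0.84],[-1,0,0,0,0,0,-0.84],[-1,0,0,0,0,0,-0.84],[-1,0,0,0,0,0,-0.84]])

```text
clock: 2.35
position: [0.5002, -0.1006, 0.2482]
tool_rot: [-3.141, 0.0, 1.736]
force: [0.2, -0.6, 0.5]
grip_width: -0.0003
```

```bash
python3 -c "
from h import *
s=telemetry.observe();print(s)
go(.502,.22,.2,100)
cv2.imwrite('pics/t1.png',cams.grab_frame('top'))"
```

```text
{'clock': 2.35, 'qpos': array([ 0.46493255,  0.37350255, -0.49143113,  1.87968471,  0.21498887,
        0.94074198,  0.03960387]), 'qd': array([-0.01559496, -0.00230592,  0.00895346,  0.00035089, -0.00626754,
       -0.00074214, -0.04763825]), 'joint_efforts': array([ 3.71889314e-01, -7.21402144e+01, -6.13341093e+00, -3.43171871e+01,
        1.82496817e-01,  4.20758163e-02,  1.74008757e+00]), 'position': array([ 0.5002188 , -0.10058655,  0.24816483]), 'tool_rot': array([-3.14118490e+00,  1.29759667e-04,  1.73579661e+00]), 'force': array([ 0.18621428, -0.58905277,  0.5399581 ]), 'moment': array([-0.04492851,  0.01562406, -0.0013094 ]), 'grip_width': -0.00027636717451122515}
shift [2.106 0.363 0.321] turn [-0.001  0.    -0.012] calls 2.11
```

>>> arm_command(deltas=[[-1,1,0.18,0,0,0,0],[-1,1,0.18,0,0,0,0],[-1,1,0.18,0,0,0,0]])

```text
clock: 2.78
position: [0.5015, 0.0561, 0.2485]
tool_rot: [3.141, -0.001, 1.74]
force: [-0.7, -1.2, -0.1]
grip_width: -0.0004
```

>>> arm_command(deltas=[[-1,1,0.18,0,0,0,0],[-1,1,0.18,0,0,0,0],[-1,1,0.18,0.32,0,0,0],[-1,1,0.18,0.32,0,0,0]])

```text
clock: 3.28
position: [0.5013, 0.2069, 0.1976]
tool_rot: [-3.137, 0.0, 1.741]
force: [0.2, -0.4, -0.3]
grip_width: -0.0001
```

```bash
python3 -c "
from h import *
s=telemetry.observe();print(s['position'],s['tool_rot'])
a=cams.grab_frame('wrist');c=cams.get_calibration('wrist')
cv2.imwrite('pics/w1.png',a)
import pickle;pickle.dump(c,open('w1.pkl','wb'))
print(w2pix(c,[.504,.152,.068]),w2pix(c,[.4786,.1149,.046]))
go(.502,.195,.078,99.5)"
```

```text
[0.50132017 0.20685437 0.19759732] [-3.13703560e+00  3.74445070e-04  1.74058317e+00]
[314.10254953 247.45216505] [283.83026058 265.57565057]Traceback (most recent call last):
  File "<string>", line 8, in <module>
    go(.502,.195,.078,99.5)
    ~~^^^^^^^^^^^^^^^^^^^^^
  File "h.py", line 21, in go
    print("shift",sh.round(3),"turn",tn.round(3),"calls",m.round(2))
                                                         ^^^^^^^
AttributeError: 'int' object has no attribute 'round'
```

View pics/w1.png

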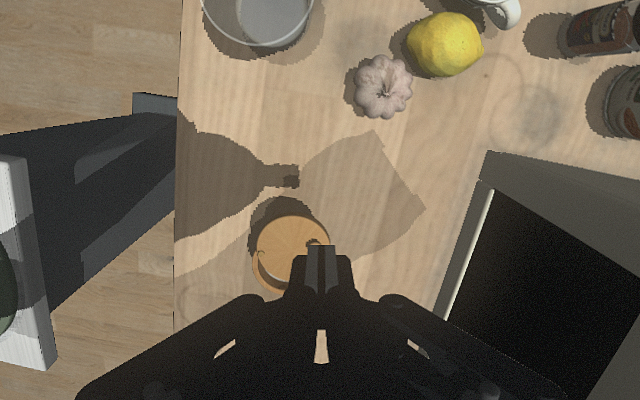

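>>> arm_command(deltas=[[-1,0,0,0.4,0,0,0],[-1,0,0,0.7,0,0,0],[-1,0,0,0.795,0,0,0],[-1,0,0,0.795,0,0,0]])

```text
clock: 3.82
position: [0.5036, 0.2052, 0.0819]
tool_rot: [3.141, 0.0, 1.739]
force: [0.7, -0.8, 1.0]
grip_width: -0.0001
```

>>> arm_command(deltas=[[-1,-0.08,0,0,0,0,0],[-1,-0.16,0,0,0,0,0],[-1,-0.24,0,0,0,0,0],[-1,-0.3,0,0,0,0,0],[-1,-0.36,0,0,0,0,0],[-1,-0.36,0,0,0,0,0]])

```text
clock: 4.58
position: [0.5122, 0.1517, 0.081]
tool_rot: [-3.141, 0.0, 1.74]
force: [-0.4, 0.0, 0.3]
grip_width: -0.0001
```

```bash
sed -i 's/m=max(1,/m=max(1.,/' h.py; python3 -c "
from h import *
s=telemetry.observe();print(s['position'],s['tool_rot'],s['force'])
a=cams.grab_frame('top')
cv2.imwrite('pics/t2.png',cv2.resize(a[170:250,225:325],None,fx=7,fy=7,interpolation=cv2.INTER_CUBIC))
a=cams.grab_frame('wrist')
cv2.imwrite('pics/w2.png',a)"
```

```text
[0.51219979 0.15173598 0.08100636] [-3.14136272e+00  2.39812647e-04  1.74010610e+00] [-0.42650519  0.01013738  0.25553781]
```

View pics/w2.png

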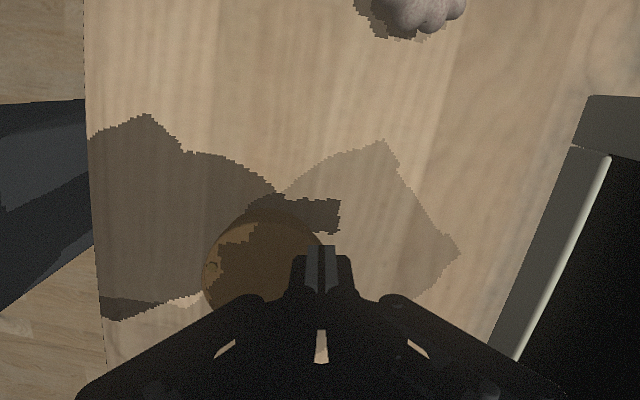

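View pics/t2.png

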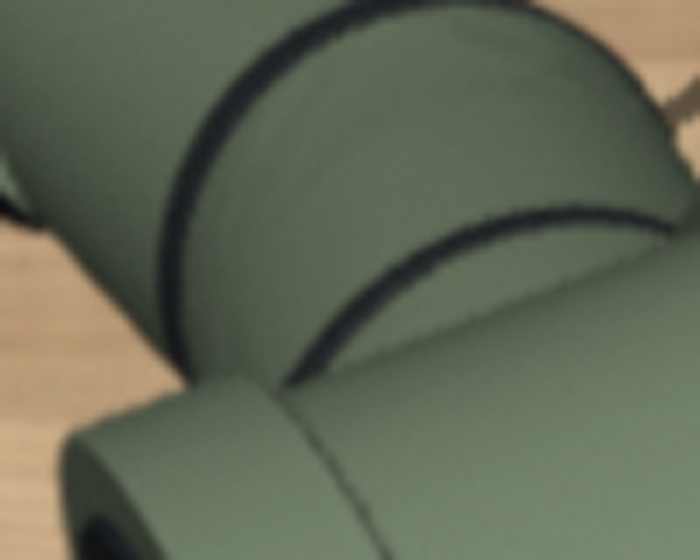

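```bash
python3 -c "
from h import *
go(.503,.137,.0795,99.7);go(.5,.125,.0795,99.7);go(.498,.119,.0795,99.7);"
```

```text
Traceback (most recent call last):
  File "h.py", line 21, in go
    print("shift",sh.round(3),"turn",tn.round(3),"calls",m.round(2))
                                                         ^^^^^^^
AttributeError: 'float' object has no attribute 'round'
```

```bash
sed -i 's/m.round(2)/round(float(m),2)/' h.py; python3 -c "
from h import *
go(.503,.137,.0795,99.7);go(.5,.125,.0795,99.7);go(.498,.119,.0795,99.7);"
```

```text
shift [-0.093 -0.077  0.01 ] turn [-0.    -0.     0.001] calls 1.0
shift [-0.169 -0.11   0.01 ] turn [-0.    -0.     0.001] calls 1.0
shift [-0.206 -0.13   0.01 ] turn [-0.    -0.     0.001] calls 1.0
```

>>> arm_command(deltas=[[-1,-0.05,-0.04,0.01,0,0,0],[-1,-0.09,-0.08,0.01,0,0,0],[-1,-0.13,-0.1,0.01,0,0,0],[-1,-0.17,-0.11,0.01,0,0,0],[-1,-0.17,-0.11,0.01,0,0,0]])

```text
clock: 5.3
position: [0.5003, 0.124, 0.0796]
tool_rot: [3.141, 0.0, 1.74]
force: [-0.5, 0.3, 0.2]
grip_width: 0.0
```

>>> arm_command(deltas=[[-1,-0.02,-0.01,0,0,0,0],[-1,-0.035,-0.02,0,0,0,0],[-1,-0.035,-0.02,0,0,0,0]])

```text
clock: 5.68
position: [0.498, 0.1187, 0.0795]
tool_rot: [-3.141, 0.0, 1.741]
force: [0.3, 0.2, -0.2]
grip_width: -0.0002
```

```bash
python3 -c "
from h import *
s=telemetry.observe();print(s['position'],s['tool_rot'],s['force'])
a=cams.grab_frame('wrist')
cv2.imwrite('pics/w3.png',a)"
```

```text
[0.49801709 0.11871317 0.07953911] [-3.14145334e+00  8.41162290e-05  1.74092396e+00] [ 0.32342913  0.21775347 -0.17318501]
```

View pics/w3.png

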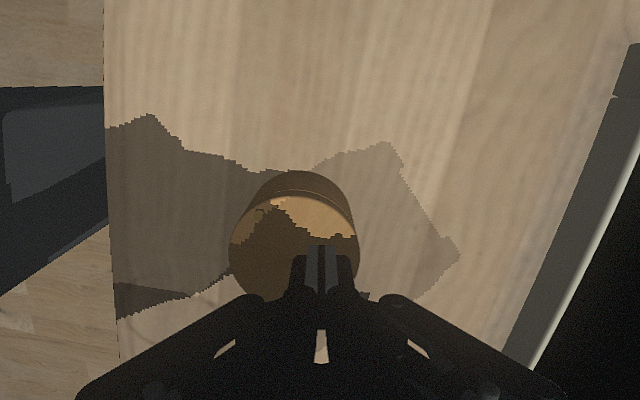

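>>> arm_command(deltas=[[-1,-0.01,0,0,0,0,0],[-1,-0.02,0,0,0,0,0],[-1,-0.02,0,0,0,0,0]])

```text
clock: 6.1
position: [0.4987, 0.1158, 0.0795]
tool_rot: [-3.142, 0.0, 1.741]
force: [0.4, 0.9, -0.4]
grip_width: -0.0005
```

>>> arm_command(deltas=[[-1,-0.01,0,0,0,0,0],[-1,-0.02,0,0,0,0,0],[-1,-0.02,0,0,0,0,0]])

```text
clock: 6.48
position: [0.4992, 0.1128, 0.0795]
tool_rot: [-3.142, 0.0, 1.741]
force: [-0.1, 0.4, -0.1]
grip_width: -0.0002
```

>>> arm_command(deltas=[[-1,-0.01,0,0,0,0,0],[-1,-0.02,0,0,0,0,0],[-1,-0.02,0,0,0,0,0]])

```text
clock: 6.85
position: [0.4996, 0.1099, 0.0795]
tool_rot: [-3.142, 0.0, 1.741]
force: [-0.0, 0.4, -0.1]
grip_width: -0.0001
```

>>> arm_command(deltas=[[-1,0.3,0,0,0,0,0],[-1,0.5,0,-0.5,0,0,0],[-1,0.5,0,-0.9,0,0,0],[-1,0.0,0,-0.9,0,0,0],[-1,-0.6,0,-0.9,0,0,0],[-1,-0.6,0,-0.9,0,0,0],[-1,-0.6,0,-0.9,0,0,0]])

```text
clock: 7.72
position: [0.515, 0.018, 0.2144]
tool_rot: [-3.141, 0.001, 1.736]
force: [0.3, 0.8, -0.2]
grip_width: -0.0001
```

```bash
python3 -c "
from h import *
s=telemetry.observe();print(s['position'],s['tool_rot'],s['force'])
a=cams.grab_frame('wrist')
import pickle;pickle.dump(cams.get_calibration('wrist'),open('w4.pkl','wb'))
cv2.imwrite('pics/w4.png',a)"
```

```text
[0.51500242 0.01795178 0.21443102] [-3.14104118e+00  1.11124583e-03  1.73609592e+00] [ 0.28845123  0.8403802  -0.22075577]
```

View pics/w4.png

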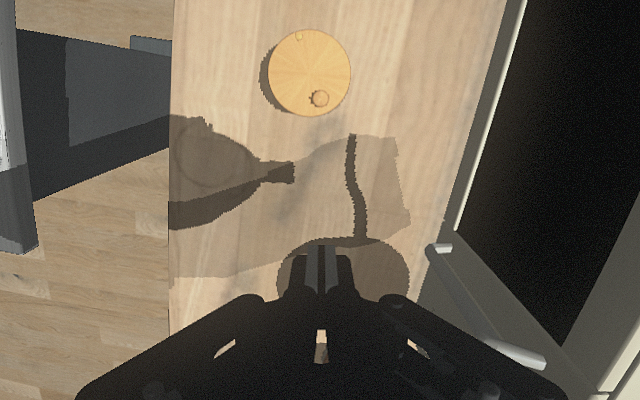

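```bash
python3 -c "
from h import *
import pickle
c=pickle.load(open('w4.pkl','rb'))
a=cv2.imread('pics/w4.png')
cv2.imwrite('pics/w4c.png',cv2.resize(a[20:130,250:370],None,fx=5,fy=5,interpolation=cv2.INTER_CUBIC))
print(pix2w(c,309,73,.058),pix2w(c,319.5,98,.068),pix2w(c,299,36,.058))"
```

```text
[0.48789939 0.11317452 0.058     ] [0.4999412  0.09492551 0.068     ] [0.47535288 0.14015413 0.058     ]
```

View pics/w4c.png

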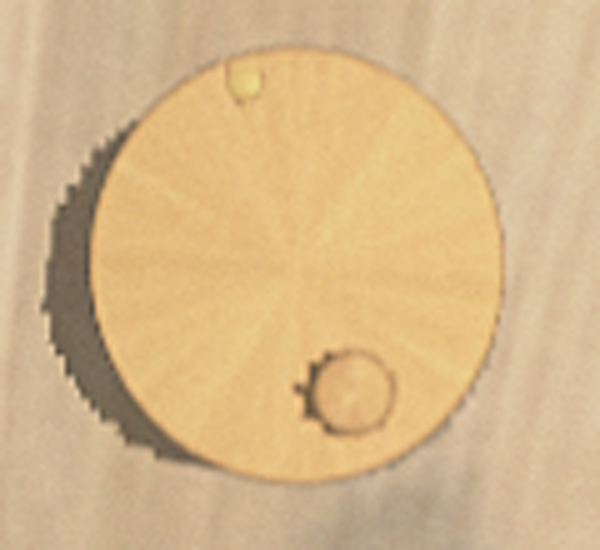

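```bash
python3 -c "
from h import *
a=cams.grab_frame('top')
cv2.imwrite('pics/t3.png',a)
cv2.imwrite('pics/s3.png',cams.grab_frame('scene')[150:270,220:380])
"
```

```text
(no output)
```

View pics/t3.png

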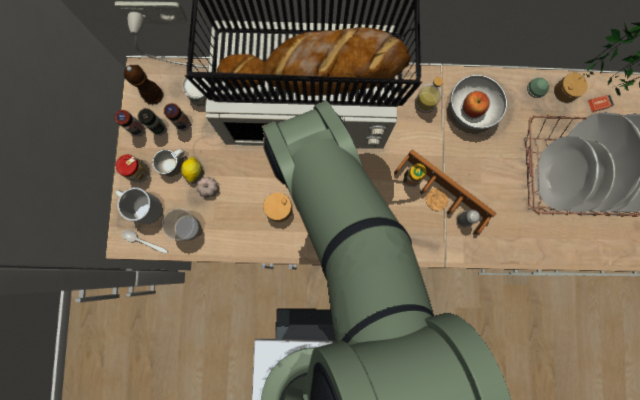

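View pics/s3.png

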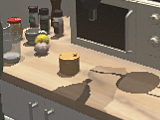

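```bash
python3 -c "
from h import *
c=cams.get_calibration('top')
a=cv2.imread('pics/t3.png')
cv2.imwrite('pics/t3c.png',cv2.resize(a[180:240,245:315],None,fx=10,fy=10,interpolation=cv2.INTER_CUBIC))
s=cv2.imread('pics/s3.png');cv2.imwrite('pics/s3c.png',cv2.resize(s[40:90,40:100],None,fx=10,fy=10,interpolation=cv2.INTER_CUBIC))
print(pix2w(c,277,206.5,.058))
"
```

```text
[0.48654091 0.10787864 0.058     ]
```

View pics/t3c.png

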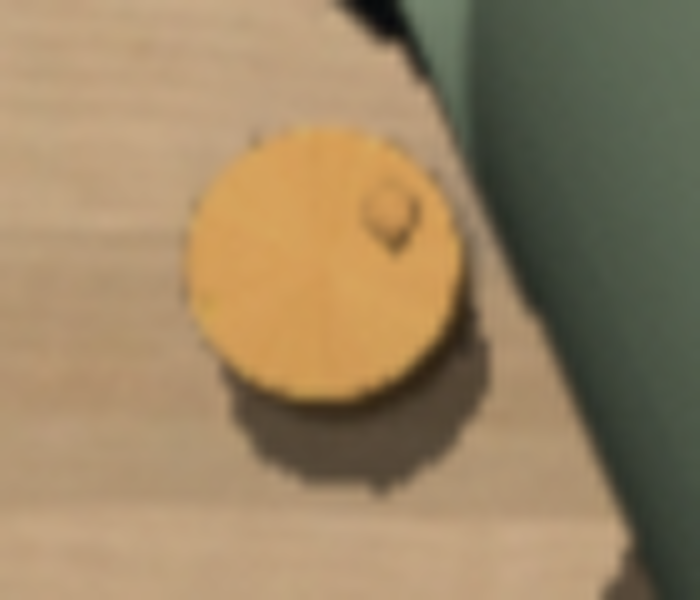

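View pics/s3c.png

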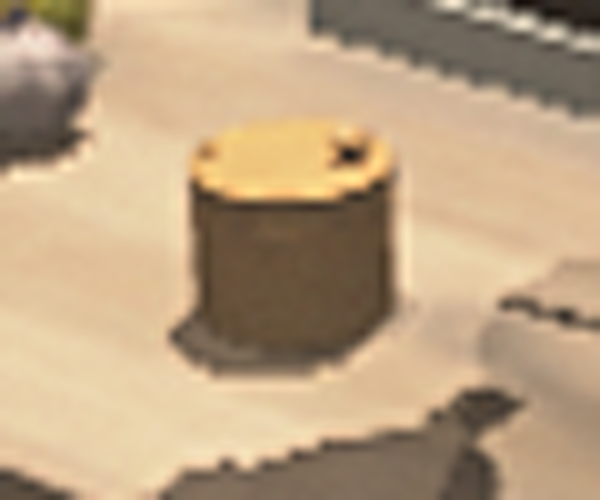

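```bash
python3 -c "
from h import *
go(.4957,.199,.2,84.5)"
```

```text
shift [1.184 0.076 0.097] turn [-0.   -0.    0.34] calls 1.18
```

>>> arm_command(deltas=[[0,1,0.06,0,0,0,0],[0,1,0.06,0,0,0,0],[0,1,0.06,0,0,0,0]])

```text
clock: 8.25
position: [0.4968, 0.1757, 0.2147]
tool_rot: [3.141, -0.001, 1.747]
force: [0.5, -0.8, -0.4]
grip_width: 0.0427
```

>>> arm_command(deltas=[[0,0.18,0.02,0,0,0,0.34],[0,0.18,0.02,0,0,0,0.34],[0,0.18,0.02,0,0,0,0.34]])

```text
clock: 8.62
position: [0.4961, 0.1991, 0.2145]
tool_rot: [-3.141, 0.0, 1.477]
force: [0.7, -0.4, 0.4]
grip_width: 0.0428
```

>>> arm_command(deltas=[[0,0,0,0,0,-0.2,0],[0,0,0,0,0,-0.2,0]])

```text
clock: 8.88
position: [0.496, 0.2005, 0.2144]
tool_rot: [-3.141, 0.158, 1.481]
force: [-0.1, 0.1, 0.3]
grip_width: 0.0428
```

```bash
cat >> h.py <<'E'
def sh(x,y,z):
    s=telemetry.observe(); R=Ro.from_euler('xyz',s['tool_rot'])
    print("shift",(R.inv().apply(np.array([x,y,z])-s['position'])/.15).round(3))
E
python3 -c "
from h import *
s=telemetry.observe();print(s['position'],np.degrees(s['tool_rot']),s['force'],s['grip_width'])
sh(.4957,.199,.03)
a=cams.grab_frame('wrist')
cv2.imwrite('pics/w5.png',a)"
```

```text
[0.49601614 0.20053812 0.21436654] [-179.96305625    9.03910092   84.84125684] [-0.14631696  0.09640097  0.31980294] 0.042822006847480096
shift [ 0.183 -0.     1.215]
```

View pics/w5.png

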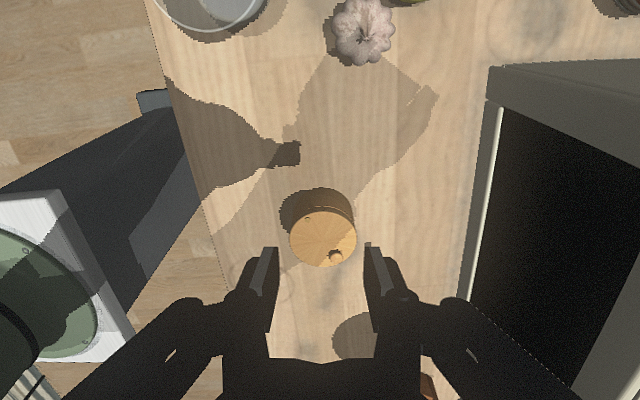

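>>> arm_command(deltas=[[0,0.05,0,0.35,0,0,0],[0,0.1,0,0.7,0,0,0],[0,0.15,0,1,0,0,0],[0,0.15,0,1,0,0,0]])

```text
clock: 9.43
position: [0.4951, 0.1953, 0.0608]
tool_rot: [-3.137, 0.159, 1.475]
force: [-0.6, -1.2, 0.5]
grip_width: 0.0426
```

>>> arm_command(deltas=[[0,0.03,0,0.2,0,0,0],[0,0.03,0,0.2,0,0,0]])

```text
clock: 9.68
position: [0.4965, 0.1959, 0.0332]
tool_rot: [-3.141, 0.157, 1.474]
force: [-0.1, -0.3, 0.0]
grip_width: 0.0426
```

```bash
python3 -c "
from h import *
s=telemetry.observe();print(s['position'],np.degrees(s['tool_rot']),s['force'],s['grip_width'])
sh(.49,.14,.03);sh(.456,-.213,.03)
a=cams.grab_frame('wrist')
cv2.imwrite('pics/w6.png',a)"
```

```text
[0.4965193  0.19593973 0.03322588] [-179.95521939    8.99473331   84.46168754] [-0.06965463 -0.33397345  0.04767102] 0.04257034952795106
shift [-0.367 -0.007  0.08 ]
shift [-2.703 -0.005  0.45 ]
```

View pics/w6.png

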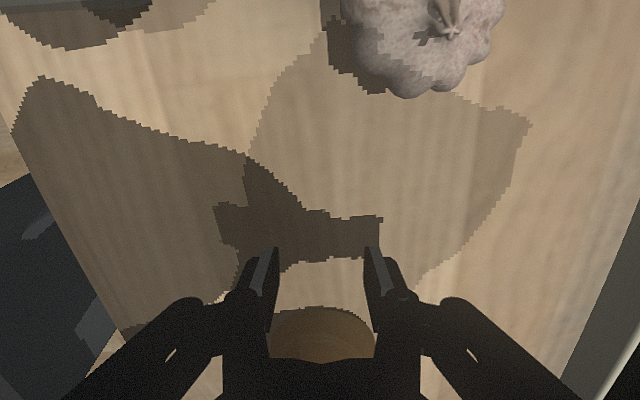

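>>> arm_command(deltas=[[0,-0.15,0,0.035,0,0,0],[0,-0.25,0,0.05,0,0,0],[0,-0.32,0,0.06,0,0,0],[0,-0.4,0,0.07,0,0,0],[0,-0.48,0,0.085,0,0,0],[0,-0.56,0,0.1,0,0,0],[0,-0.64,0,0.11,0,0,0],[0,-0.64,0,0.11,0,0,0]])

```text
clock: 10.72
position: [0.4868, 0.0977, 0.0312]
tool_rot: [-3.141, 0.159, 1.473]
force: [0.0, -0.7, 0.9]
grip_width: 0.0427
```

```bash
python3 -c "
from h import *
s=telemetry.observe();print(s['position'],np.degrees(s['tool_rot']),s['force'],s['grip_width'])
sh(.456,-.213,.03)
cv2.imwrite('pics/w7.png',cams.grab_frame('wrist'))
cv2.imwrite('pics/s7.png',cv2.resize(cams.grab_frame('scene')[150:270,220:380],None,fx=4,fy=4))"
```

```text
[0.48684539 0.09773359 0.03117172] [-179.96200329    9.082548     84.37432788] [ 0.03114926 -0.74910791  0.88627289] 0.042669151304257906
shift [-2.054e+00 -1.000e-03  3.360e-01]
```

View pics/w7.png

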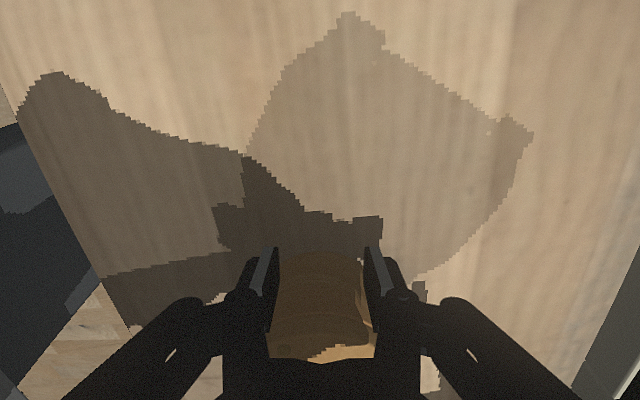

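View pics/s7.png

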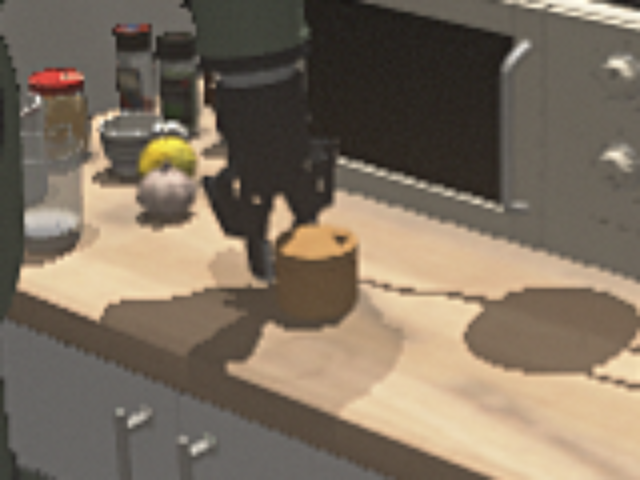

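>>> arm_command(deltas=[[0,-0.08,0,0.013,0,0,0],[0,-0.18,0,0.029,0,0,0],[0,-0.28,0,0.045,0,0,0],[0,-0.38,0,0.061,0,0,0],[0,-0.48,0,0.077,0,0,0],[0,-0.58,0,0.093,0,0,0],[0,-0.68,0,0.11,0,0,0],[0,-0.76,0,0.122,0,0,0]])

```text
clock: 11.82
position: [0.4759, -0.0165, 0.031]
tool_rot: [3.142, 0.157, 1.474]
force: [0.5, 2.9, 1.1]
grip_width: 0.0428
```

>>> arm_command(deltas=[[0,-0.08,0,0.013,0,0,0],[0,-0.18,0,0.029,0,0,0],[0,-0.28,0,0.045,0,0,0],[0,-0.38,0,0.061,0,0,0],[0,-0.48,0,0.077,0,0,0],[0,-0.58,0,0.093,0,0,0],[0,-0.68,0,0.11,0,0,0],[0,-0.76,0,0.122,0,0,0]])

```text
clock: 12.82
position: [0.4646, -0.1316, 0.0308]
tool_rot: [-3.141, 0.157, 1.474]
force: [-0.1, 3.6, 2.1]
grip_width: 0.0424
```

```bash
python3 -c "
from h import *
s=telemetry.observe();print(s['position'],np.degrees(s['tool_rot']),s['force'],s['grip_width'])
sh(.456,-.213,.03)
cv2.imwrite('pics/w8.png',cams.grab_frame('wrist'))
cv2.imwrite('pics/s8.png',cv2.resize(cams.grab_frame('scene')[170:290,300:460],None,fx=4,fy=4))"
```

```text
[ 0.46461614 -0.1316112   0.03076967] [-179.98942627    9.01029512   84.43127766] [-0.05521285  3.63082126  2.12161526] 0.042421256734064466
shift [-0.538 -0.005  0.091]
```

View pics/s8.png

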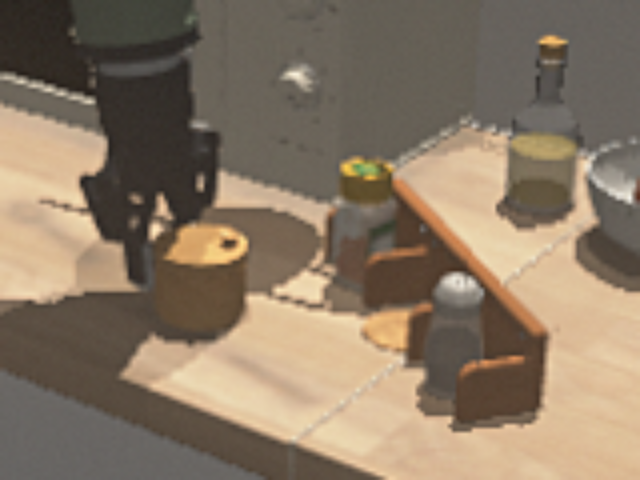

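View pics/w8.png

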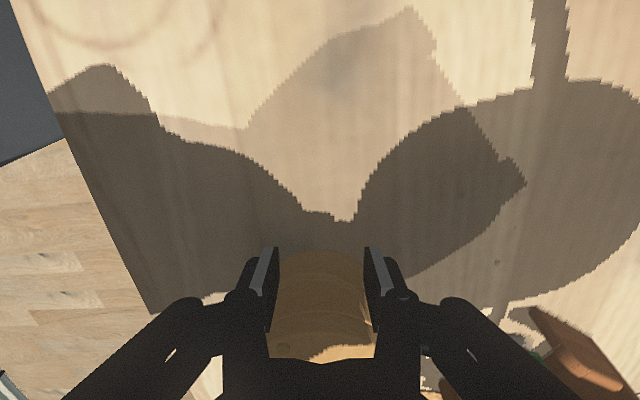

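>>> arm_command(deltas=[[0,-0.08,0,0.013,0,0,0],[0,-0.18,0,0.029,0,0,0],[0,-0.28,0,0.045,0,0,0],[0,-0.38,0,0.061,0,0,0],[0,-0.46,0,0.075,0,0,0],[0,-0.54,0,0.087,0,0,0],[0,-0.54,0,0.087,0,0,0]])

```text
clock: 13.8
position: [0.4566, -0.2134, 0.0306]
tool_rot: [-3.141, 0.158, 1.472]
force: [0.0, 0.5, -0.7]
grip_width: 0.0421
```

>>> arm_command(deltas=[[0,0.2,0,-0.03,0,0,0],[0,0.4,0,-0.4,0,0,0],[0,0.6,0,-0.8,0,0,0],[0,0.8,0,-1,0,0,0],[0,1,0,-1,0,0,0],[0,1,0,-1,0,0,0]])

```text
clock: 14.55
position: [0.4736, -0.0392, 0.1554]
tool_rot: [3.141, 0.157, 1.477]
force: [-0.1, -0.8, 0.1]
grip_width: 0.0425
```

```bash
python3 -c "
from h import *
s=telemetry.observe();print(s['position'],np.degrees(s['tool_rot']),s['force'],s['grip_width'])
a=cams.grab_frame('top');cv2.imwrite('pics/t9.png',cv2.resize(a[130:250,345:505],None,fx=5,fy=5,interpolation=cv2.INTER_CUBIC))
a=cams.grab_frame('wrist');cv2.imwrite('pics/w9.png',a)
import pickle;pickle.dump(cams.get_calibration('wrist'),open('w9.pkl','wb'))
"
```

```text
[ 0.47364906 -0.03921527  0.15538392] [179.9829958    8.9730793   84.64734364] [-0.06912369 -0.81236729  0.06046958] 0.042487485723332115
```

View pics/t9.png

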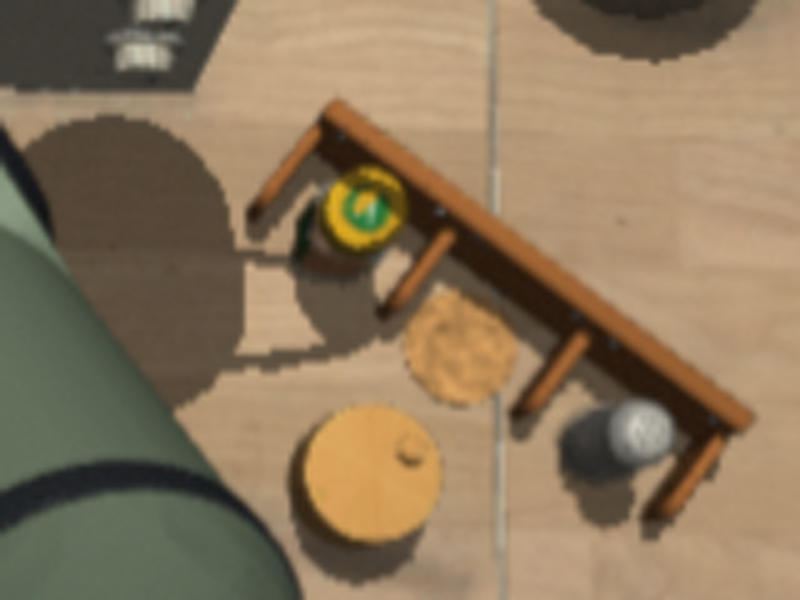

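View pics/w9.png

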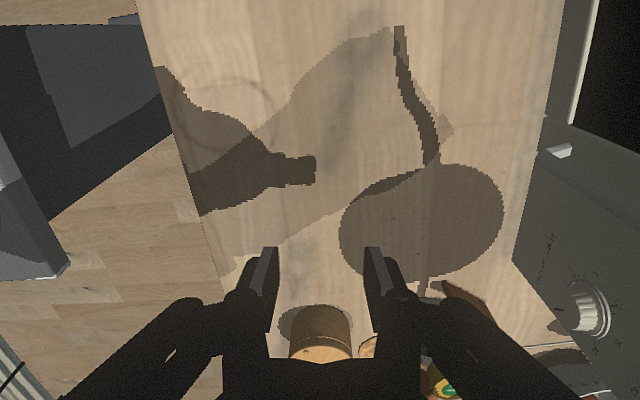

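```bash
python3 -c "
from h import *
c=cams.get_calibration('top')
C=lambda u,v,z: pix2w(c,(u+.5)/5-.5+345,(v+.5)/5-.5+130,z)
L=C(372,474,.058);P=C(461,348,.001);print(L,P,np.degrees(np.arctan2(*(P-L)[1::-1])))
y=-.645;ax=np.array([np.cos(y),np.sin(y)]);ay=np.array([-ax[1],ax[0]])
d=(L-P)[:2];print(d@ax,d@ay)
for p in ((252,212),(385,312),(520,412),(655,515)):
  q=C(*p,.036)[:2]-P[:2];print(q@ax,q@ay)
P2=P[:2]+.002*ay; d=P2-L[:2]; print('heading',np.degrees(np.arctan2(d[1],d[0])),np.hypot(*d))
"
```

```text
[ 0.45039301 -0.25349898  0.058     ] [ 0.52601603 -0.31460949  0.001     ] -38.94147154300649
-0.09716988213213613 0.0033689552304991244
-0.02052734937439421 0.13313564696385005
-0.0196614973875931 0.04630030114999394
-0.018049359390309484 -0.04057782839592554
-0.017617902260267597 -0.1277533337865314
heading -37.76292262014956 0.0971795247569998
```

```bash
cat >> h.py <<'E'
def gp(x,y,z,yaw,tilt=9.):
    s=telemetry.observe(); R=Ro.from_euler('xyz',s['tool_rot']); Rt=Ro.from_euler('xyz',[np.pi,np.radians(tilt),np.radians(yaw)])
    print("shift",(R.inv().apply(np.array([x,y,z])-s['position'])/.15).round(3),"turn",((R.inv()*Rt).as_rotvec()/(np.pi/4)).round(3))
E
python3 -c "
from h import *
gp(.43,-.12,.155,113);gp(.3905,-.2084,.155,143)"
```

```text
shift [-0.541 -0.236  0.087] turn [-0.1    0.    -0.626]
shift [-1.146 -0.442  0.183] turn [-0.205  0.    -1.284]
```

>>> arm_command(deltas=[[0,-0.54,-0.24,0.087,-0.1,0,-0.626],[0,-0.54,-0.24,0.087,-0.1,0,-0.626],[0,-0.54,-0.24,0.087,-0.1,0,-0.626],[0,-0.54,-0.24,0.087,-0.1,0,-0.626]])

```text
clock: 15.15
position: [0.4291, -0.1207, 0.155]
tool_rot: [3.142, 0.157, 1.969]
force: [0.4, 0.3, -1.5]
grip_width: 0.043
```

```bash
python3 -c "
from h import *
gp(.3905,-.2084,.155,143)"
```

```text
shift [-0.433 -0.464  0.068] turn [-0.105  0.    -0.663]
```

>>> arm_command(deltas=[[0,-0.433,-0.464,0.068,-0.105,0,-0.663],[0,-0.433,-0.464,0.068,-0.105,0,-0.663],[0,-0.433,-0.464,0.068,-0.105,0,-0.663],[0,-0.433,-0.464,0.068,-0.105,0,-0.663]])

```text
clock: 15.65
position: [0.3909, -0.208, 0.1549]
tool_rot: [3.141, 0.157, 2.495]
force: [-0.2, 0.1, 0.7]
grip_width: 0.0426
```

```bash
python3 -c "
from h import *
s=telemetry.observe();print(s['position'],np.degrees(s['tool_rot']),s['force'],s['grip_width'])
gp(.3905,-.2084,.031,143)"
```

```text
[ 0.39086769 -0.20804748  0.15489734] [179.95709687   8.98181483 142.92514115] [-0.1755731   0.14688348  0.71888969] 0.04255660309357604
shift [ 0.129 -0.004  0.816] turn [ 0.001 -0.    -0.002]
```

>>> arm_command(deltas=[[0,0.05,0,0.3,0,0,0],[0,0.1,0,0.6,0,0,0],[0,0.129,0,0.81,0,0,0],[0,0.129,0,0.81,0,0,0]])

```text
clock: 16.15
position: [0.3913, -0.2056, 0.0306]
tool_rot: [-3.14, 0.155, 2.499]
force: [-0.4, 0.2, 0.7]
grip_width: 0.0426
```

```bash
python3 -c "
from h import *
s=telemetry.observe();print(s['position'],np.degrees(s['tool_rot']),s['force'],s['grip_width'])
gp(.4948,-.2879,.031,143)
a=cams.grab_frame('top');cv2.imwrite('pics/t10.png',a)
a=cams.grab_frame('scene');cv2.imwrite('pics/s10.png',cv2.resize(a[170:290,300:460],None,fx=4,fy=4))
cv2.imwrite('pics/w10.png',cams.grab_frame('wrist'))"
```

```text
[ 0.39134115 -0.20562055  0.0306396 ] [-179.9133948     8.86664963  143.1757369 ] [-0.4025949   0.22481293  0.7070185 ] 0.042623804431316324
shift [-0.871 -0.025  0.133] turn [-0.001 -0.003  0.004]
```

View pics/s10.png

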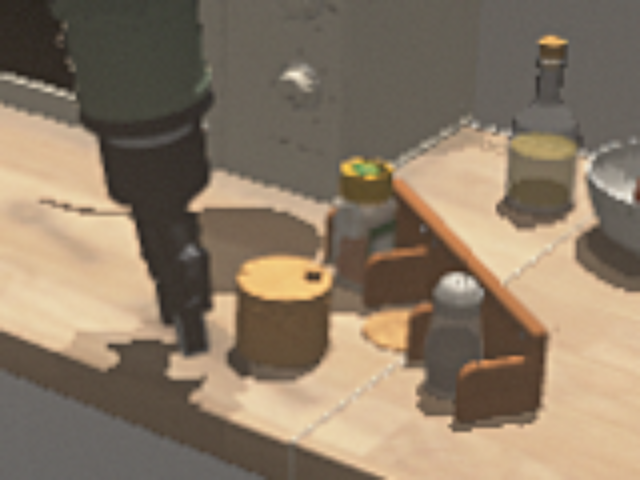

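View pics/w10.png

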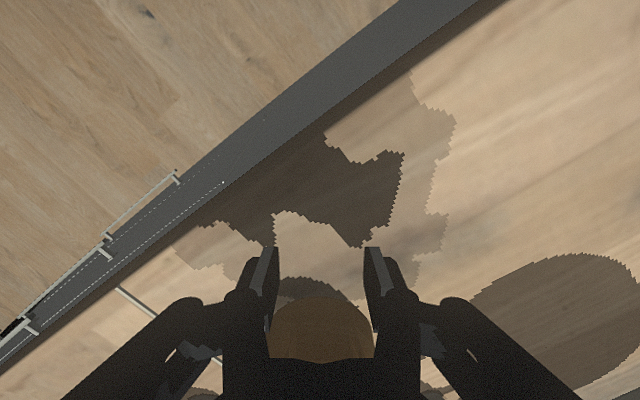

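>>> arm_command(deltas=[[0,-0.1,0,0.016,0,0,0],[0,-0.2,-0.005,0.031,0,0,0],[0,-0.3,-0.01,0.047,0,0,0],[0,-0.4,-0.015,0.062,0,0,0],[0,-0.5,-0.02,0.078,0,0,0],[0,-0.6,-0.02,0.093,0,0,0],[0,-0.68,-0.02,0.106,0,0,0],[0,-0.7,-0.02,0.109,0,0,0]])

```text
clock: 17.3
position: [0.4747, -0.2737, 0.0332]
tool_rot: [3.141, 0.158, 2.497]
force: [-5.6, 3.4, 4.8]
grip_width: 0.0427
```

```bash
python3 -c "
from h import *
s=telemetry.observe();print(s['position'],np.degrees(s['tool_rot']),s['force'],s['grip_width'])
gp(.4948,-.2879,.031,143)
a=cams.grab_frame('top');cv2.imwrite('pics/t11.png',cv2.resize(a[130:250,345:505],None,fx=5,fy=5,interpolation=cv2.INTER_CUBIC))
a=cams.grab_frame('scene');cv2.imwrite('pics/s11.png',cv2.resize(a[170:290,300:460],None,fx=4,fy=4))"
```

```text
[ 0.47474192 -0.2737497   0.03317533] [179.94230199   9.04947796 143.0767752 ] [-5.55733483  3.36302748  4.81875255] 0.04267794519560172
shift [-0.159  0.005  0.04 ] turn [0.002 0.001 0.002]
```

View pics/s11.png

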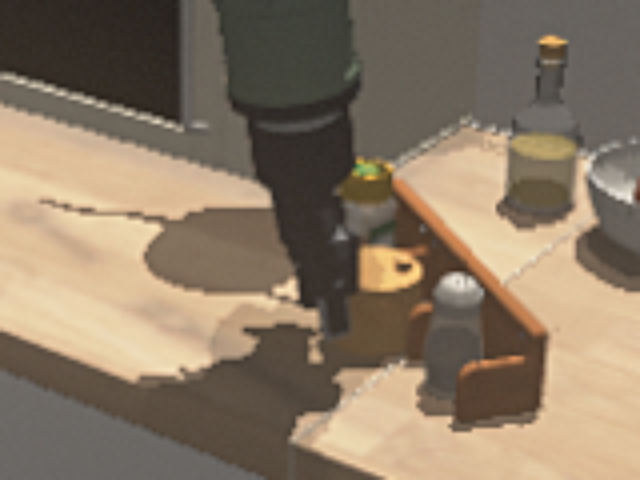

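View pics/t11.png

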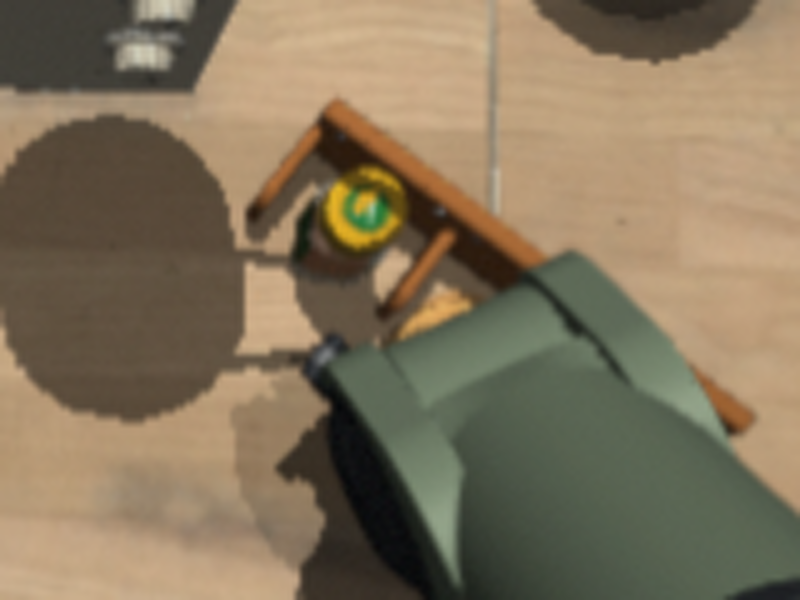

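```bash
python3 -c "
from h import *
cv2.imwrite('pics/w11.png',cams.grab_frame('wrist'))
a=cams.grab_frame('scene');cv2.imwrite('pics/s11b.png',cv2.resize(a[210:275,365:445],None,fx=9,fy=9,interpolation=cv2.INTER_CUBIC))"
```

```text
(no output)
```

View pics/w11.png

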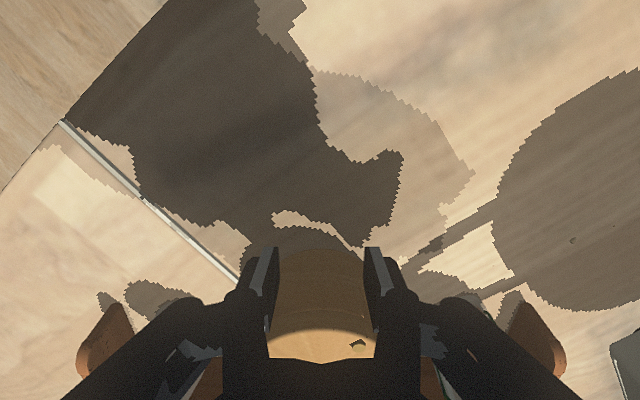

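View pics/s11b.png

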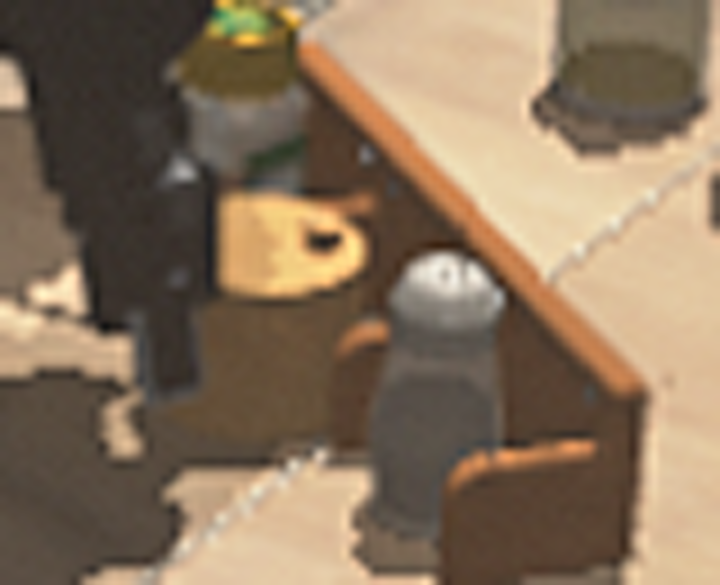

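>>> arm_command(deltas=[[0,-0.02,0,0.003,0,0,0],[0,-0.05,0,0.008,0,0,0],[0,-0.08,0,0.013,0,0,0],[0,-0.08,0,0.013,0,0,0]])

```text
clock: 18.0
position: [0.4849, -0.2807, 0.0323]
tool_rot: [3.141, 0.158, 2.499]
force: [-0.3, 1.0, 0.8]
grip_width: 0.0425
```

>>> arm_command(deltas=[[0,-0.03,0,0.005,0,0,0],[0,-0.06,0,0.01,0,0,0],[0,-0.06,0,0.01,0,0,0]])

```text
clock: 18.38
position: [0.4921, -0.2863, 0.0323]
tool_rot: [3.141, 0.158, 2.499]
force: [0.3, 0.4, 0.0]
grip_width: 0.0426
```

>>> arm_command(deltas=[[0,-0.01,0,0.002,0,0,0],[0,-0.02,0,0.003,0,0,0],[0,-0.02,0,0.003,0,0,0]])

```text
clock: 18.75
position: [0.4941, -0.2878, 0.0323]
tool_rot: [3.141, 0.158, 2.499]
force: [-1.6, 1.5, 0.6]
grip_width: 0.0429
```

```bash
python3 -c "
from h import *
cv2.imwrite('pics/w12.png',cams.grab_frame('wrist'))
a=cams.grab_frame('scene');cv2.imwrite('pics/s12.png',cv2.resize(a[210:275,365:445],None,fx=9,fy=9,interpolation=cv2.INTER_CUBIC))"
```

```text
(no output)
```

View pics/s12.png

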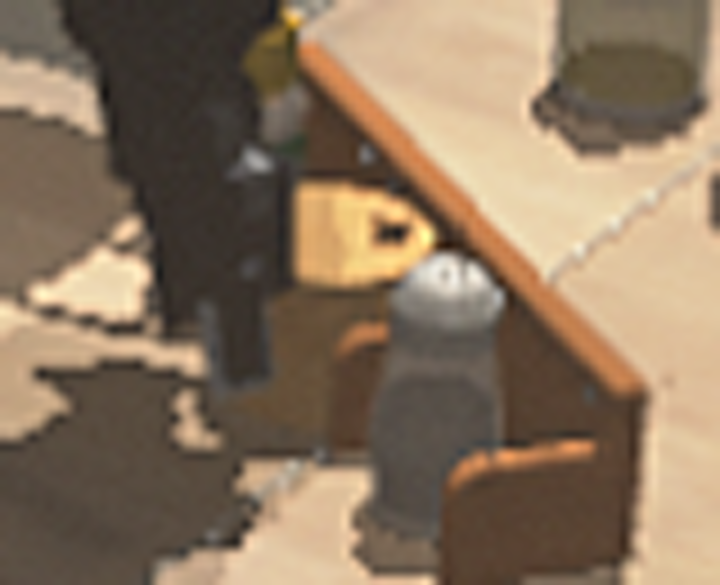

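Close to the board now. I'll nudge it in 1.5 mm steps until the force rises.

>>> arm_command(deltas=[[0,-0.01,0,0.002,0,0,0],[0,-0.01,0,0.002,0,0,0],[0,-0.01,0,0.002,0,0,0]])

```text
clock: 19.23
position: [0.4954, -0.2887, 0.0322]
tool_rot: [3.141, 0.158, 2.499]
force: [-2.1, 1.3, 0.1]
grip_width: 0.0428
```

>>> arm_command(deltas=[[0,-0.01,0,0.002,0,0,0],[0,-0.01,0,0.002,0,0,0],[0,-0.01,0,0.002,0,0,0]])

```text
clock: 19.6
position: [0.4966, -0.2896, 0.0322]
tool_rot: [3.141, 0.158, 2.499]
force: [-1.8, 1.7, 1.4]
grip_width: 0.0428
```

>>> arm_command(deltas=[[0,-0.01,0,0.002,0,0,0],[0,-0.01,0,0.002,0,0,0],[0,-0.01,0,0.002,0,0,0]])

```text
clock: 19.98
position: [0.4971, -0.29, 0.0319]
tool_rot: [3.142, 0.156, 2.499]
force: [-7.4, 6.0, 5.6]
grip_width: 0.043
```

>>> arm_command(deltas=[[0,-0.007,0,0.001,0,0,0],[0,-0.007,0,0.001,0,0,0]])

```text
clock: 20.23
position: [0.4973, -0.2901, 0.0317]
tool_rot: [-3.141, 0.155, 2.499]
force: [-12.0, 10.0, 11.1]
grip_width: 0.0424
```

>>> arm_command(deltas=[[0,0.1,0,-0.016,0,0,0],[0,0.25,0,-0.04,0,0,0],[0,0.35,0,-0.4,0,0,0],[0,0.5,0,-0.8,0,0,0],[0,0.5,0,-1,0,0,0],[0,0.5,0,-1,0,0,0]])

```text
clock: 20.98
position: [0.4213, -0.2335, 0.1708]
tool_rot: [3.141, 0.162, 2.499]
force: [-0.4, 0.5, -0.5]
grip_width: 0.0424
```

```bash
python3 -c "
from h import *
s=telemetry.observe();print(s['position'],np.degrees(s['tool_rot']),s['force'])
a=cams.grab_frame('top');cv2.imwrite('pics/t13.png',cv2.resize(a[130:250,345:505],None,fx=5,fy=5,interpolation=cv2.INTER_CUBIC))
a=cams.grab_frame('scene');cv2.imwrite('pics/s13.png',cv2.resize(a[210:275,365:445],None,fx=9,fy=9,interpolation=cv2.INTER_CUBIC))"
```

```text
[ 0.42130139 -0.23346794  0.17084741] [179.97219828   9.2899663  143.15366234] [-0.42677471  0.49483121 -0.52245425]
```

View pics/t13.png

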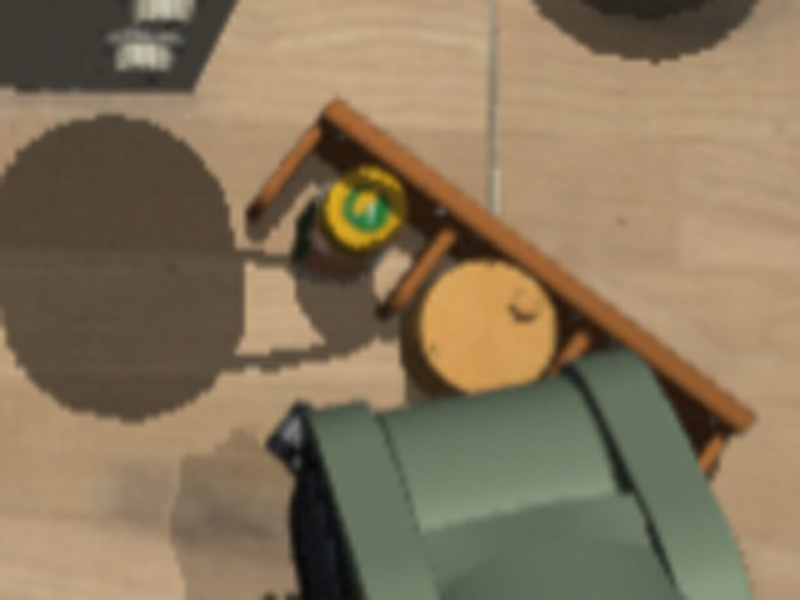

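View pics/s13.png

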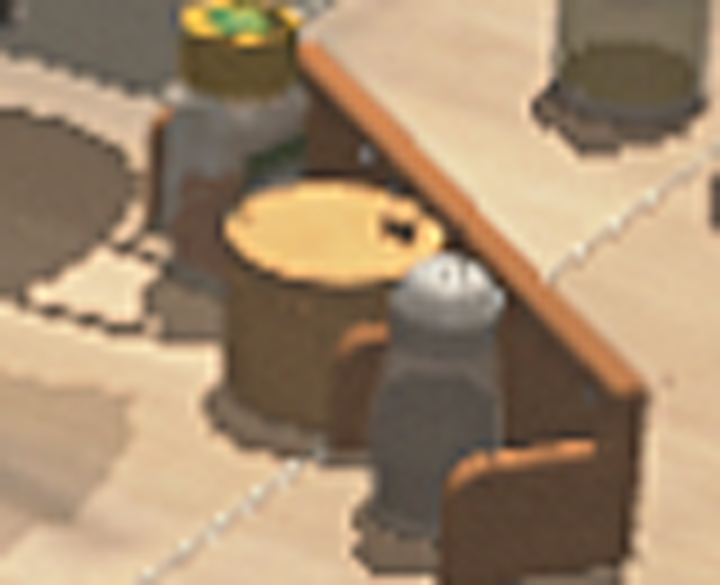

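```bash
python3 -c "
from h import *
c=cams.get_calibration('top')
C=lambda u,v,z: pix2w(c,(u+.5)/5-.5+345,(v+.5)/5-.5+130,z)
L=C(488,328,.058);P=np.array([.526,-.3146,0])
y=-.64;ax=np.array([np.cos(y),np.sin(y)]);ay=np.array([-ax[1],ax[0]])
d=(L-P)[:2];print(L,d@ax,d@ay)
"
```

```text
[ 0.52723721 -0.31417147  0.058     ] 0.0007364435275985169 0.001082576649763744
```

>>> arm_command(deltas=[[0,0.0,0,0,0,0.2,0],[0,-0.3,0,-0.3,0,0.2,0],[0,-0.6,0,-0.3,0,0.2,0],[0,-1,0,-0.3,0,0.2,0],[0,-1,0,-0.3,0,0.2,0]])

```text
clock: 21.7
position: [0.5357, -0.3191, 0.2347]
tool_rot: [3.14, 0.0, 2.497]
force: [-0.9, 0.7, -0.9]
grip_width: 0.0425
```

>>> arm_command(deltas=[[0,-0.4,0,0,0,0,0],[0,-0.7,0,0,0,0,0],[0,-0.7,0,0,0,0,0]])

```text
clock: 22.08
position: [0.6185, -0.3806, 0.2335]
tool_rot: [3.141, -0.002, 2.499]
force: [-0.2, 0.8, 0.3]
grip_width: 0.0431
```

```bash
python3 -c "
from h import *
s=telemetry.observe();print(s['position'],np.degrees(s['tool_rot']),s['force'])
cv2.imwrite('pics/w14.png',cams.grab_frame('wrist'))
a=cams.grab_frame('top');cv2.imwrite('pics/t14.png',a)"
```

```text
[ 0.61853329 -0.38057473  0.23348169] [ 1.79971492e+02 -1.12874909e-01  1.43168348e+02] [-0.19400703  0.82937476  0.30479696]
```

View pics/w14.png

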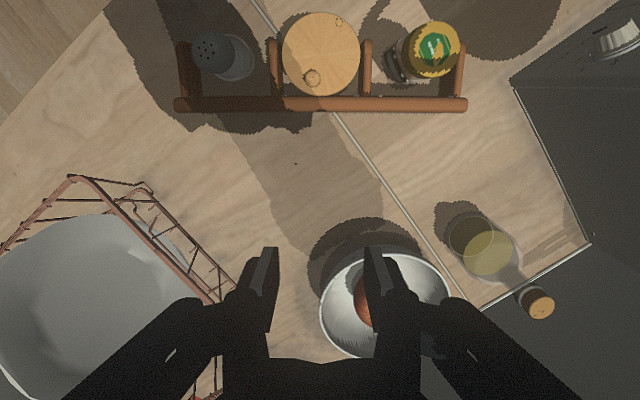

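View pics/t14.png

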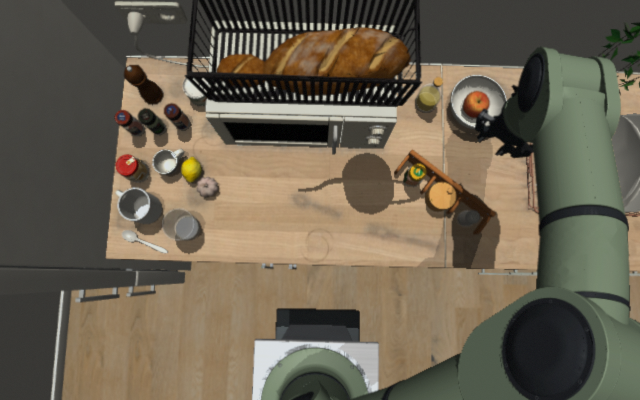

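```bash
python3 -c "
from h import *
a=cv2.imread('pics/w14.png')
cv2.imwrite('pics/w14c.png',cv2.resize(a[0:115,165:475],None,fx=2.5,fy=2.5,interpolation=cv2.INTER_CUBIC))
a=cv2.imread('pics/w14.png');cv2.imwrite('pics/w14d.png',cv2.resize(a[0:115,265:375],None,fx=5,fy=5,interpolation=cv2.INTER_CUBIC))"
```

```text
(no output)
```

View pics/w14d.png

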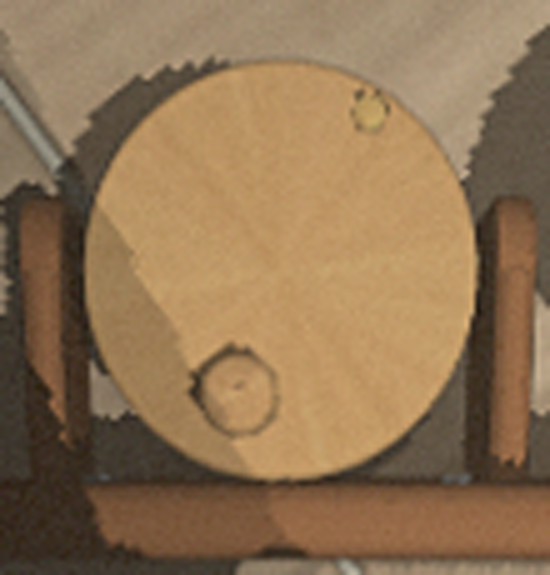

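```bash
python3 -c "
from h import *
c=cams.get_calibration('wrist');s=telemetry.observe()
p=-c['R'].T@c['t'];print(p,p-s['position'],c['R'][2])
print(w2pix(c,[.527,-.314,.058]))
sh(.58,-.355,.245)"
```

```text
[ 0.55018241 -0.32969229  0.36030678] [-0.06695998  0.04952604  0.12557767] [ 0.25588645 -0.19187882 -0.94747277]
[319.80965835  57.5462205 ]
shift [ 0.295 -0.019 -0.068]
```

>>> arm_command(deltas=[[0,0.4,0,0,0,0,0],[0,0.8,0,0,0,0,0],[0,0.9,0,0,0,0,0],[0,0.9,0,0,0,0,0]])

```text
clock: 22.68
position: [0.508, -0.2989, 0.2369]
tool_rot: [-3.141, 0.001, 2.499]
force: [0.2, -0.8, 0.4]
grip_width: 0.0429
```

```bash
python3 -c "
from h import *
a=cams.grab_frame('wrist');c=cams.get_calibration('wrist')
u,v=w2pix(c,[.527,-.314,.058]).astype(int);print(u,v)
cv2.imwrite('pics/w15.png',cv2.resize(a[v-60:v+60,u-60:u+60],None,fx=5,fy=5,interpolation=cv2.INTER_CUBIC))"
```

```text
320 199
```

View pics/w15.png

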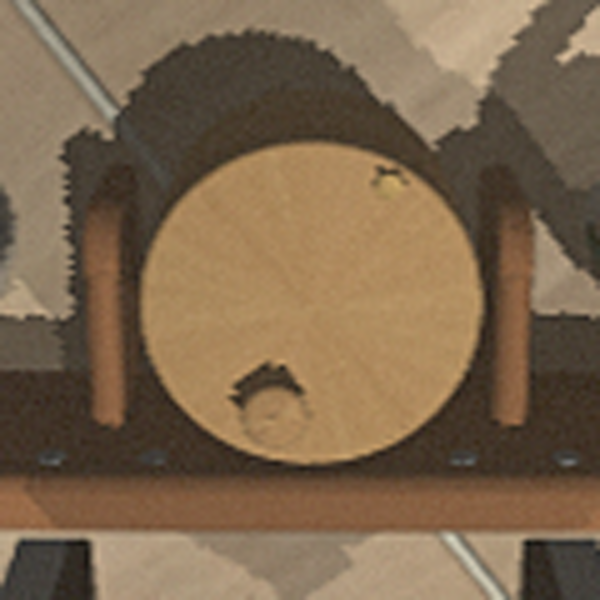

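```bash
python3 -c "
import cv2,numpy as np
a=cv2.imread('pics/w15.png');b=(255*(a/255.)**.45).astype('uint8');cv2.imwrite('pics/w15b.png',b)"
```

```text
(no output)
```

View pics/w15b.png

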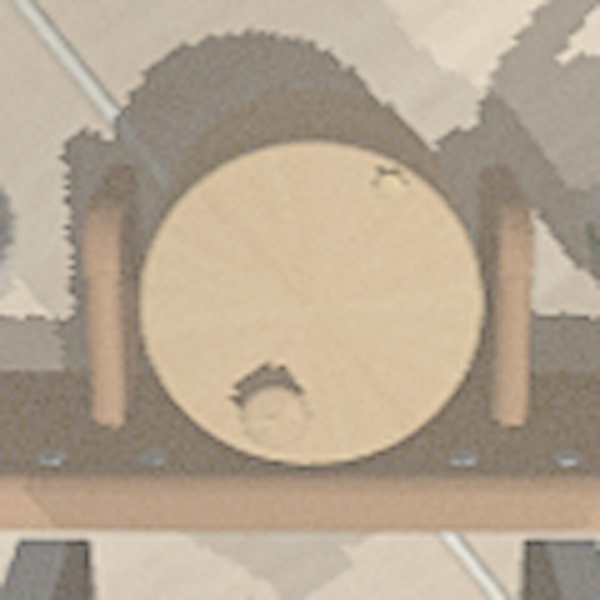

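```bash
python3 -c "
from workcell import job
print(job.job_done())"
```

```text
the job is handed in; nothing more can be done
None
```

The job is handed in at about 23 s on the clock: the salt cellar stands in the middle bay over the cork pad, against the back board, with its lid shut. No verdict was reported.

**What I did:** I pushed the lid shut at the knob with the closed fingertips. I then slid the cellar with two half-open fingertips low on the tub: first along the worktop to the front of the middle bay, then straight in.

**Position:** The top camera put the cellar about +1 mm in x and +1 mm in y from the cork pad. At the board the push force rose to about 16 N horizontally, or 19 N in all. That is well under the 40 N limit.

**Lid:** In the close wrist view the lid sits concentric with the tub and no rim shows. I judged the lid by eye and did not measure its angle. I also did not nudge the knob again at the end.

**Other objects:** In the last pictures the shaker, spice jar, garlic and glass looked to be where they started. I did not measure them again.

**Disagreements and side effects:**
- Closing the lid moved the cellar about 10 mm, and the top and wrist cameras differed by about 5 mm on where it then stood. I went by the top view.
- At the bay mouth the push force briefly reached about 6.5 N horizontally, above the expected 1.5 to 4 N. The wrist view showed the cellar centred, and it then slid on normally.

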